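# Give the dough sheeter's bearing a stroke of grease

### The job

Take the push-type grease gun out of its stand and press its coupler squarely, in line with the tilted nipple, onto the bare brass grease nipple of the dough sheeter's bearing (not the one with the red cap) until it snaps on. Then keep pushing along the nipple until the gun's spring pump is fully home at its stop, and finish like that: gun still in the grip, coupler on, pump held down against its spring. Leave the tin, the spanner and the scraper where they lie.

Things in the scene. Friction and masses are not known exactly. Their poses are not given: they have to be found in the camera images.
- gun: push-type grease gun, loose, 0.35 kg: red barrel 32 mm in diameter, 86 mm long, between a dark front head (36 mm wide, 22 mm long, lowest) and a dark end cap (8 mm). Stands upright in its stand, coupler down. Origin: on its axis at the head's front face, which rests on the stand's rim; z runs up the axis to the rear, 116 mm to the end. Round: its turn about z does not matter
- gun_grip (a point): where to grip the 32 mm barrel: point on the gun's axis 76 mm behind the head's front face, 40 mm from the rear end; the barrel is plain from 54 mm before it to 32 mm behind it
- gun_mouth (a point): centre of the coupler's mouth at the gun's front end, on the axis: 138 mm from gun_grip while the pump is out. The coupler is a steel sleeve 20 mm in diameter, 26 mm long, on a tube 11 mm thick; its mouth is flared, 16 mm wide narrowing to 12 mm
- gun_seat (a point): bottom of the coupler's bore, on the axis, 14 mm inside the mouth, 124 mm from gun_grip while the pump is out: the nipple's tip sits here when the coupler is fully on. Three sprung jaws in the bore snap behind the nipple's ball when the tip is 4 to 5 mm from the seat; going on takes a push of about 7 N, and pulling off as much
- pump (a joint): stroke of the gun's pump (m): 0 = out, 0.012 = fully home at its stop. Tube and coupler slide straight into the barrel as the gun is pushed onto the nipple, against a spring: it starts to move at 11 N and is home at 18 N; it springs out again when the push goes
- nipple: bare brass grease nipple, fixed to the blue bearing block at the sheeter's free end (without the motor): hexagon 12 mm wide, 5 mm high, neck 5.6 mm thick, ball head 10 mm in diameter. Origin: centre of the hexagon's underside; z is the nipple's axis, tilted 30 degrees from vertical towards the sheeter's front (its -x)
- nipple_tip (a point): top of the nipple's ball head, on its axis, 22 mm above its origin along z; about 113 mm above the work surface
- sheeter: bench dough sheeter, fixed: steel plate 230 x 520 mm, two white rolls between aluminium cheeks, white motor at the +y end, a blue bearing outside each cheek. Origin: on the work surface under the free-end bearing; x to its back, y along the rolls to the motor. Near cheek at y = 59 to 71 mm, 187 mm high (its knob 214 mm); the far bearing's nipple wears a red cap: not to be used
- stand: drip stand of the gun, fixed: base 84 mm square, steel tube 46 mm in diameter with a 25 mm bore, rim 70 mm above the work surface; the coupler hangs in it, mouth 8 mm above the work surface, so the gun must first be lifted straight up more than 65 mm. Origin: centre of its underside
- tin: round grease tin, white lid and yellow band, 75 mm in diameter, 72 mm high; loose bystander; origin: centre of its underside
- spanner: steel ring spanner 160 mm long, lying flat; loose bystander; origin: centre of its underside, x along it
- scraper: dough scraper, steel blade 120 x 75 mm with a dark wooden grip, lying flat; loose bystander; origin: below its middle

How it is judged (in metres and radians):
On the way, in this order (a step that is already met when the one before it is completed fails the run):
1. the gun is lifted out of its stand in the grip (height (world z) of gun_mouth above 0.073 m and contact force between the fingers and gun above 2 N), for 0.1 s.
2. the coupler has snapped onto the bare nipple, square to it within 8 degrees (distance between gun_seat and nipple_tip below 0.0025 m and angle between the z axis of gun and the z axis of nipple, either way round below 0.14 rad).
At the end, for the whole second after the job is handed in: coupler snapped on the bare nipple (tip within 2.5 mm of the seat), in line within 0.14 rad; pump in over 10.5 of 12 mm, over 12 N on the nipple; fingers grip the gun with over 5 N; tin, spanner and scraper within 30 mm of their start (all of step 2 and value of joint pump above 0.0105 m and contact force between gun and nipple above 12 N and contact force between the fingers and gun above 5 N and distance of each of tin, spanner, scraper from where it was at the start of the episode below 0.03 m); the arm keeps its last pose, push and grip.
It fails at once if the tin, the spanner or the scraper is pushed more than 30 mm (distance of any of tin, spanner, scraper from where it was at the start of the episode above 0.03 m).
It also fails if it takes over 48 s, if anything falls off the work surface, if the arm or the gripper's body presses on something with over 40 N, if the wrist force passes 120 N, or if a joint passes its speed limit or range.

### The arm

A 6-joint arm with a two-finger parallel gripper is mounted at the origin on the work surface. World frame = base frame: x ahead of the robot, y to its left, z up, the work surface at z = 0. Lengths are in mm, angles in rad, forces in N, time in s.
With the tool pointing down it reaches from about 325 to 900 mm from the base axis. Payload 3.5 kg.
Tool frame: the origin (TCP) lies on the centre line of the jaws, within the pads' length; the fingertips stand 8 mm ahead of it and the grasp point (between the pads) lies 11 mm behind it (env.finger_overhang is the distance from the TCP to the fingertips, in mm); z points along the fingers, y is the line along which they close (so a half turn about z gives the same grasp; the last joint's range is limited). The gripper opens to 85 mm and grips with 20 to 120 N. Pads are 22 mm wide; open, the fingers measure 114 mm over their backs; the gripper's body (76 mm by 85 mm) begins 54 mm behind the grasp point. The pads swing forward as they close: fully open they stand 13 mm farther back than shut.
Start: joints at [-1.316, 0.276, -0.026, 1.268, 0, 1.467], TCP at [218.872, -585.42, 239.313] pointing down, gripper open.
Joint ranges: [-3.12, 3.12], [-0.85, 1.88], [-1.08, 1.24], [-1.95, 2.15], [-1.57, 1.53], [-3.14, 3.14]. Speed limits (rad/s): [2.57, 2.57, 3.14, 3.14, 3.14, 3.14].

### API

Orientations are given as a unit quaternion [w, x, y, z].
In Python, from workcell import env, cams, probe_bus gives the robot as it stands (env), with the cameras (cams) and the readings (probe_bus).
- The arm moves only by the tool move_tool, called after ">>>" as name(argument=value, ...) on one line, values as JSON. Schema: {"type":"object","properties":{"increments":{"type":"object","properties":{"moves":{"type":"array","items":{"type":"array","items":{"type":"number"},"minItems":7,"maxItems":7},"minItems":1,"maxItems":5}},"additionalProperties":false,"required":["moves"]},"grip_force":{"type":"number"},"only":{"type":"string"},"quiet":{"type":"boolean"},"lines":{"type":"string"}},"required":["increments"],"additionalProperties":false}. increments is an object whose key "moves" holds a list of rows, 1 to 5 of them, each of 7 numbers: the finger opening in mm, then dx, dy, dz in mm, then a rotation vector rx, ry, rz in rad; each row shifts and turns the commanded pose from where the row before left it, along the tool's axes as they then stand; what a row does not reach is not made up. A row lasts 1/8 s, in which the tool goes at most 62.5 mm and 0.188 rad, less where a joint would pass 70% of its speed; a pose out of reach is approached as far as the arm can. The fingers move at their own pace and stop on an object; grip_force is the grip in N (left out, the last holds). Time passes only in rows, so rows that do not move let the fingers close. The tool returns the time, the measured TCP pose, the force, the opening and the grip force at its end. only (a regular expression) keeps the lines of the reply that match it, lines (a string "A,B") keeps lines A to B, and quiet returns only ok. Input that does not fit is refused with a message, and nothing moves.
- probe_bus.observe(): the state, without advancing time (a new reading comes with each control period).
- cams.snapshot(name): name is "scene" or "top" or "wrist"; returns the picture (480x640x3 uint8, red, green, blue); there is no depth.
- cams.camera_model(name): a dict with "vertical_fov" (degrees; the focal length in pixels is half the picture's height over the tangent of half this angle, whatever the lens; pixels are square), "cx", "cy" (the principal point, pixels), "rvec" (rotation vector, rad) and "tvec" (3), from world to camera coordinates, as OpenCV has them. Camera axes: x right, y down, z forward; pixel columns grow to the right and rows downward; lengths in mm; the calibration is good to about 2 mm. The wrist camera is an equidistant fisheye: a pixel r from the principal point sees the ray r / f radians off the axis. A picture is of the moment at which its call begins: read the wrist's pose just before it. camera_model takes no time and is no camera call; for the wrist camera it gives the pose at the moment of the call.
- env.hand_in(): hands the job in; it is judged then, once.
The state is a dict: "time": time; "joints": joint angles; "qd": joint speeds; "effort": joint torques, N m; "position": TCP position; "tcp_rot": TCP orientation; "wrist_force": force on the tool from outside, world axes, zero at the start; "moment": the same for the moment, N m; "grip_width": finger opening in mm; "gripper_force": force on a finger pad.
Only numpy, scipy, OpenCV 4.12 (cv2) and the standard library are available. Lean on these libraries where they do the work, as an engineer would, in place of code of your own. Each camera call takes 0.05 s, during which the arm holds its last target. There are 200 camera calls.

## Working session

There is one attempt and no reset: what is moved stays moved. The work goes in short steps, Python scripts to look and compute and a tool call to move; the robot and the scene stay as the last step left them, time stands still between calls to the robot, and variables do not carry over. Pictures are saved under pics/ and viewed, at most 10 in all, crops included, and the job is handed in when it is done.

```bash
ls; mkdir -p pics
```

Run:
```python
from workcell import env, cams, probe_bus
import cv2
for n in("scene","top"):
    m=cams.camera_model(n);print(n,m)
    cv2.imwrite(f"pics/{n}0.png",cv2.cvtColor(cams.snapshot(n),cv2.COLOR_RGB2BGR))
s=probe_bus.observe();print(s)
```

```text
pics
workcell.py
scene {'vertical_fov': 54.855568772468786, 'cx': 320.12976178220276, 'cy': 239.81016905169696, 'rvec': array([ 1.89016222,  1.42930905, -0.67737202]), 'tvec': array([ -47.5922694 , -287.80570949, 1442.42064437])}
top {'vertical_fov': 47.53399009990255, 'cx': 330.2882923151255, 'cy': 236.4353506502506, 'rvec': array([ 2.21311918, -2.14899915,  0.06787344]), 'tvec': array([-131.58511121,  572.08305128, 1007.08945415])}
{'time': 0.1, 'joints': array([-1.31637987e+00,  2.77091439e-01, -2.77331874e-02,  1.26799740e+00,
       -3.25258379e-06,  1.46737584e+00]), 'qd': array([ 2.19416789e-04, -1.28226629e-03,  3.38841071e-03,  2.08039643e-03,
       -7.09345578e-05,  6.37365178e-04]), 'effort': array([ 8.71790098e-05, -4.46706355e+01,  2.96129358e+01,  8.45268485e-03,
       -1.27178696e-04, -1.61509483e-06]), 'position': array([ 218.71081534, -584.75486738,  238.25504201]), 'tcp_rot': array([-1.00984294e-03,  9.84036238e-01,  1.77965322e-01, -7.80172291e-05]), 'wrist_force': array([ 0.05900947,  0.326471  , -0.15628643]), 'moment': array([-0.00867844, -0.03039794, -0.0678518 ]), 'gripper_force': 0.0, 'grip_width': 85.47120449014548}
```

View pics/scene0.png

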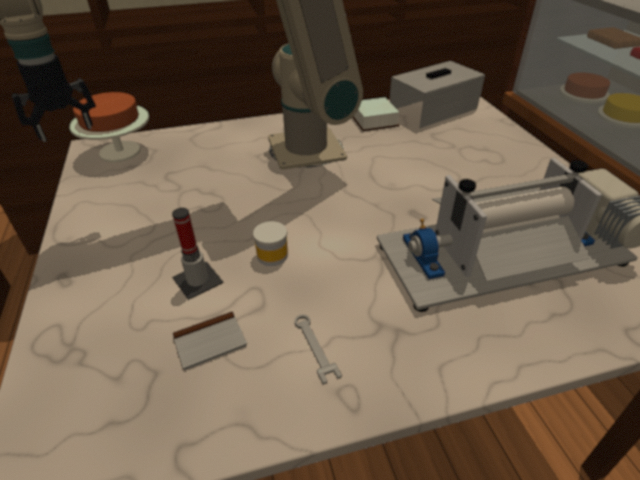

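View pics/top0.png

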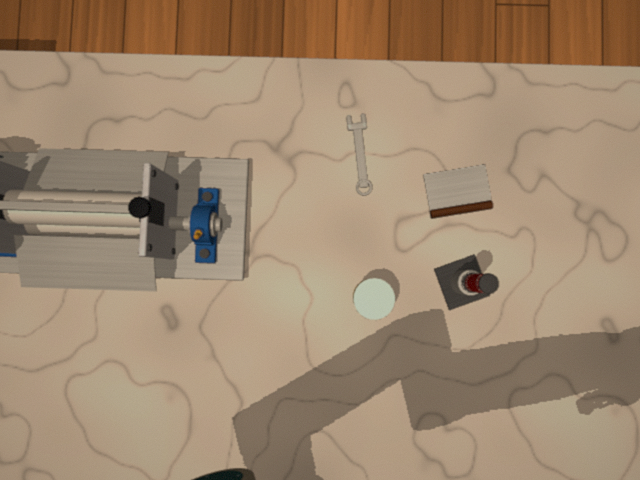

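The scene view shows the gun at (185,235) in its stand, the tin at (270,243) and the bare nipple at about (422,225). The top view shows the gun's cap at (487,283), the stand at (460,283) and the nipple at about (198,235), on the blue block. Next I'll measure both of them and look at enlarged crops.

Create h.py:
```python
import numpy as np, cv2
from scipy.spatial.transform import Rotation as R
from workcell import env, cams, probe_bus
def cam(n):
    m=cams.camera_model(n);f=240/np.tan(np.radians(m["vertical_fov"])/2)
    Rm=cv2.Rodrigues(np.array(m["rvec"]))[0];return dict(f=f,c=np.array([m["cx"],m["cy"]]),R=Rm,o=-Rm.T@m["tvec"],fish=n=="wrist")
def ray(c,uv):
    d=(np.array(uv,float)-c["c"])/c["f"]
    if c["fish"]:
        r=np.hypot(*d);v=np.array([*(d/r*np.sin(r)),np.cos(r)]) if r>0 else np.array([0,0,1.])
    else: v=np.array([*d,1.])
    v=c["R"].T@v;return v/np.linalg.norm(v)
def proj(c,p):
    v=c["R"]@(np.array(p)-c["o"])
    if c["fish"]:
        a=np.hypot(v[0],v[1]);return c["c"]+c["f"]*np.arctan2(a,v[2])*v[:2]/a
    return c["c"]+c["f"]*v[:2]/v[2]
def plane(c,uv,z):
    d=ray(c,uv);return c["o"]+d*(z-c["o"][2])/d[2]
def tri(cs,uvs):
    A=np.zeros((3,3));b=np.zeros(3);L=[]
    for c,u in zip(cs,uvs):
        d=ray(c,u);P=np.eye(3)-np.outer(d,d);A+=P;b+=P@c["o"];L.append((P,c["o"]))
    x=np.linalg.solve(A,b);return x,[round(float(np.linalg.norm(P@(x-o))),1) for P,o in L]
def snap(n,f):
    s=probe_bus.observe();c=cam(n);im=cv2.cvtColor(cams.snapshot(n),cv2.COLOR_RGB2BGR);cv2.imwrite(f"pics/{f}.png",im);return s,c,im
def red(im):
    h=cv2.cvtColor(im,cv2.COLOR_BGR2HSV);return (((h[...,0]<6)|(h[...,0]>172))&(h[...,1]>170)&(h[...,2]>60)).astype(np.uint8)
def brass(im):
    h=cv2.cvtColor(im,cv2.COLOR_BGR2HSV);return ((h[...,0]>10)&(h[...,0]<30)&(h[...,1]>90)&(h[...,2]>60)).astype(np.uint8)
```

Run:
```python
from h import *
S=cv2.imread("pics/scene0.png");T=cv2.imread("pics/top0.png");cs,ct=cam("scene"),cam("top")
for im,(x0,y0,x1,y1) in((S,(160,190,220,300)),(T,(430,250,520,320))):
    m=red(im);ys,xs=np.nonzero(m[y0:y1,x0:x1]);print(len(xs),xs.mean()+x0,ys.mean()+y0,xs.min()+x0,xs.max()+x0,ys.min()+y0,ys.max()+y0)
print(tri([cs,ct],[(422,224),(198,235)]))
print("cap",tri([cs,ct],[(181,213),(487,283)]))
for u in((374,299),):print("tin",plane(ct,u,72))
print("stand",plane(ct,(461,283),0))
print("ring",plane(ct,(470,283),70))
a=cv2.resize(S[195:285,390:470],(400,450),interpolation=3);b=cv2.resize(T[185:275,165:245],(400,450),interpolation=3)
cv2.imwrite("pics/nip.png",np.hstack([a,b]))
a=cv2.resize(S[200:300,160:240],(400,500),interpolation=3);b=cv2.resize(T[230:330,430:510],(400,500),interpolation=3)
cv2.imwrite("pics/gun.png",np.hstack([a,b]))
```

```text
335 185.1402985074627 235.27462686567165 176 194 216 252
124 472.2096774193548 283.4516129032258 467 479 274 291
(array([566.48068804, 116.69271772,  98.45431956]), [1.6, 1.6])
cap (array([ 498.10335849, -364.22676806,  180.71651919]), [0.9, 0.9])
tin [ 463.13634983 -195.96291912   72.        ]
stand [ 495.44136937 -366.14299328    0.        ]
ring [ 496.44199248 -365.90599344   70.        ]
```

View pics/nip.png

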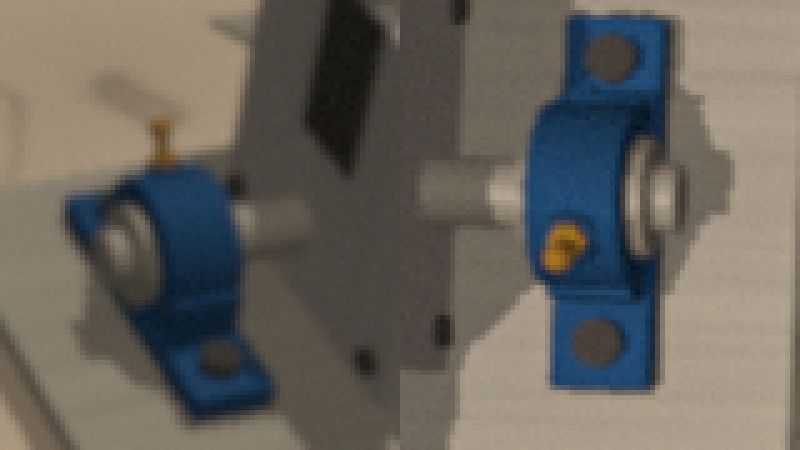

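View pics/gun.png

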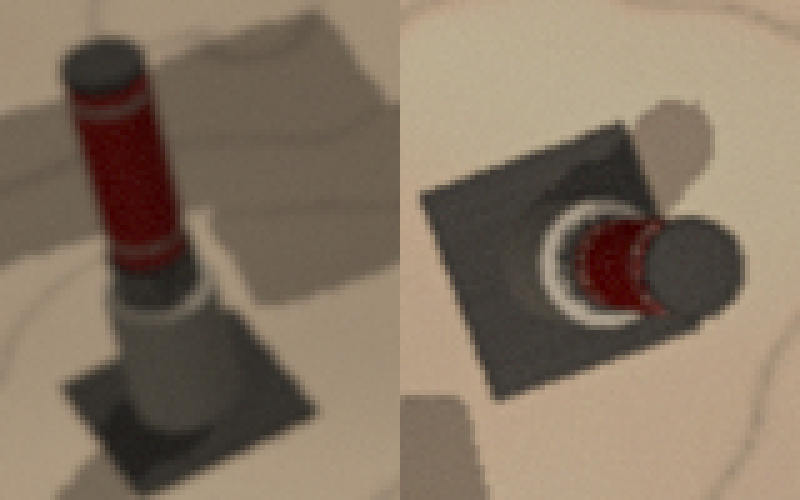

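The left half of the nipple crop shows the tip of the bare brass nipple at scene (422,219.5). The right half shows the ball at top (196,237) and the hexagon at (199,233). The gun crop shows the cap's top face centred at scene (181,211) and top (489,283.6). The stand tube is coaxial with the gun.

Run:
```python
from h import *
cs,ct=cam("scene"),cam("top")
print("tip",tri([cs,ct],[(422,220.2),(196,237.2)]))
print("hex",tri([cs,ct],[(422.5,227.5),(199.2,232.8)]))
print("cap",tri([cs,ct],[(181,211),(489,283.6)]))
T=cv2.imread("pics/top0.png")
for a,b,z in(((244,275),(249,162),6),((204.6,253.4),(207.2,196.4),20)):
    p,q=plane(ct,a,z),plane(ct,b,z);print(p,q,np.degrees(np.arctan2(*(q-p)[1::-1])))
# bearing block blue mask
h=cv2.cvtColor(T,cv2.COLOR_BGR2HSV);m=((h[...,0]>95)&(h[...,0]<125)&(h[...,1]>150)).astype(np.uint8);m[:, :180]=0
ys,xs=np.nonzero(m);r=cv2.minAreaRect(np.c_[xs,ys].astype(np.float32));print(r)
s=probe_bus.observe();print(R.from_quat(s["tcp_rot"],scalar_first=True).as_matrix().round(3))
c=cam("wrist");print(c["f"],R.from_quat(s["tcp_rot"],scalar_first=True).inv().apply(c["o"]-s["position"]))
print(proj(c,(497.5,-365.5,186)))
```

```text
tip (array([562.04789725, 118.06967316, 105.11665826]), [1.4, 1.4])
hex (array([570.87409174, 116.48338389,  92.31328409]), [1.8, 1.8])
cap (array([ 497.42423851, -364.6688899 ,  185.28816041]), [2.3, 2.3])
[498.38681091  47.31065955   6.        ] [716.09295865  46.54475931   6.        ] -0.20156835628278993
[536.78678421 120.892438    20.        ] [644.98562947 120.92946425  20.        ] 0.019606938273558316
((203.31642150878906, 224.8807373046875), (25.48594856262207, 72.81700134277344), 2.544804573059082)
[[ 0.937  0.35  -0.001]
 [ 0.35  -0.937  0.002]
 [ 0.    -0.002 -1.   ]]
371.64829954431775 [  66.37408523   -0.81268548 -134.23659208]
[ 169.49671357 -204.22462694]
```

>>> move_tool(increments={"moves": [[85, 56, -18, -2, 0, 0, 0], [85, 56, -18, -2, 0, 0, 0], [85, 56, -18, -2, 0, 0, 0], [85, 56, -18, -2, 0, 0, 0], [85, 56, -18, -2, 0, 0, 0]]})

```text
time: 0.72
position: [450.7, -401.5, 248.9]
tcp_rot: [-0.0, 0.984, 0.178, -0.0]
wrist_force: [0.4, -0.3, -0.2]
grip_width: 85.2
gripper_force: 0.0
```

>>> move_tool(increments={"moves": [[85, 56, -18, -2, 0, 0, -0.186], [85, 0, 0, 0, 0, 0, -0.186], [85, 0, 0, 0, 0, 0, -0.186], [85, 0, 0, 0, 0, 0, -0.186], [85, 0, 0, 0, 0, 0, -0.186]]})

```text
time: 1.35
position: [495.6, -366.1, 250.6]
tcp_rot: [-0.001, 0.798, 0.603, -0.0]
wrist_force: [0.7, -0.8, -0.2]
grip_width: 85.1
gripper_force: 0.0
```

>>> move_tool(increments={"moves": [[85, 0, 0, 0, 0, 0, -0.186], [85, 0, 0, 0, 0, 0, -0.186], [85, 0, 0, 0, 0, 0, -0.186], [85, 0, 0, 0, 0, 0, -0.186], [85, 0, 0, 0, 0, 0, -0.186]]})

```text
time: 1.98
position: [495.4, -366.3, 250.6]
tcp_rot: [-0.001, 0.443, 0.897, 0.0]
wrist_force: [0.4, 0.3, 0.1]
grip_width: 85.2
gripper_force: 0.0
```

>>> move_tool(increments={"moves": [[85, 0, 0, 0, 0, 0, -0.186], [85, 0, 0, 0, 0, 0, -0.186], [85, 0, 0, 0, 0, 0, -0.186], [85, 0, 0, 0, 0, 0, -0.186], [85, 0, 0, 0, 0, 0, -0.186]]})

```text
time: 2.6
position: [495.4, -366.3, 250.6]
tcp_rot: [-0.0, -0.006, 1.0, 0.0]
wrist_force: [-0.8, 0.1, 0.3]
grip_width: 85.2
gripper_force: 0.0
```

Run:
```python
from h import *
s,c,im=snap("wrist","w1");print(s["position"],s["joints"],s["time"]);print(R.from_quat(s["tcp_rot"],scalar_first=True).as_matrix().round(3))
print(proj(c,(497.4,-365,186)),proj(c,(562,118,110)))
```

```text
[ 495.43775883 -366.28839198  250.61007406] [-7.41515570e-01  2.56249624e-01 -2.88220417e-02  1.28707902e+00
  1.40288145e-05 -7.53803621e-01] 2.6
[[-1.    -0.012 -0.001]
 [-0.012  1.     0.001]
 [ 0.001  0.001 -1.   ]]
[321.127672   260.97961833] [694.26930444 284.37490363]
```

View pics/w1.png

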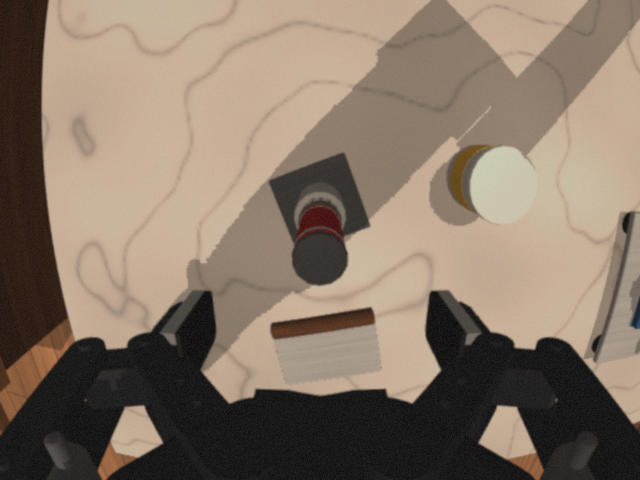

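The wrist view shows the gun's cap centred at about (320,258), within 3 px of the prediction, and the tool is lined up above it. I'll descend, grip and lift.

>>> move_tool(increments={"moves": [[85, -0.6, 0.8, 40, 0, 0, 0], [85, 0, 0, 40, 0, 0, 0], [85, 0, 0, 35, 0, 0, 0], [85, 0, 0, 0, 0, 0, 0], [32, 0, 0, 0, 0, 0, 0]]}, grip_force=100)

```text
time: 3.28
position: [496.9, -366.3, 137.4]
tcp_rot: [0.0, -0.003, 1.0, -0.0]
wrist_force: [0.1, -0.4, 0.6]
grip_width: 69.5
gripper_force: 0.0
```

>>> move_tool(increments={"moves": [[10, 0, 0, 0, 0, 0, 0], [10, 0, 0, 0, 0, 0, 0], [10, 0, 0, 0, 0, 0, 0], [10, 0, 0, 0, 0, 0, 0], [10, 0, 0, 0, 0, 0, 0]]}, grip_force=100)

```text
time: 3.9
position: [497.5, -366.9, 138.4]
tcp_rot: [0.001, -0.003, 1.0, -0.001]
wrist_force: [-0.6, -0.0, 6.6]
grip_width: 30.3
gripper_force: 98.3
```

>>> move_tool(increments={"moves": [[10, 0, 0, -20, 0, 0, 0], [10, 0, 0, -35, 0, 0, 0], [10, 0, 0, -35, 0, 0, 0], [10, 0, 0, -35, 0, 0, 0], [10, 0, 0, -20, 0, 0, 0]]}, grip_force=110)

```text
time: 4.53
position: [496.3, -365.7, 282.3]
tcp_rot: [0.0, -0.003, 1.0, -0.0]
wrist_force: [0.9, 0.4, -3.8]
grip_width: 30.0
gripper_force: 109.8
```

>>> move_tool(increments={"moves": [[10, 0, 0, -10, 0, 0, 0.006], [10, 0, 25, 0, 0, 0, 0], [10, 0, 45, 0, 0, 0, 0], [10, 0, 50, 0, 0, 0, 0], [10, 0, 50, 0, 0, 0, 0]]})

```text
time: 5.15
position: [494.8, -192.8, 289.3]
tcp_rot: [-0.002, -0.0, 1.0, 0.001]
wrist_force: [0.9, -0.5, -4.3]
grip_width: 29.7
gripper_force: 109.9
```

>>> move_tool(increments={"moves": [[10, 4, 50, 0, 0, 0, 0], [10, 4, 50, 0, 0, 0, 0], [10, 4, 50, 0, 0, 0, 0], [10, 4, 50, 0, 0, 0, 0], [10, 4, 50, 0, 0, 0, 0]]})

```text
time: 5.78
position: [474.0, 56.5, 289.6]
tcp_rot: [-0.002, -0.0, 1.0, 0.0]
wrist_force: [0.9, 0.4, -4.4]
grip_width: 30.0
gripper_force: 109.9
```

>>> move_tool(increments={"moves": [[10, 4, 40, 0, 0, -0.1045, 0], [10, 4, 20, 0, 0, -0.1045, 0], [10, 0, 5, 0, 0, -0.1045, 0], [10, 0, 0, 0, 0, -0.1045, 0], [10, 0, 0, 0, 0, -0.1045, 0]]})

```text
time: 6.4
position: [465.3, 119.8, 287.9]
tcp_rot: [0.257, -0.001, 0.966, 0.0]
wrist_force: [0.3, -0.4, -4.7]
grip_width: 29.5
gripper_force: 110.0
```

Run:
```python
from h import *
s=probe_bus.observe();M=R.from_quat(s["tcp_rot"],scalar_first=True).as_matrix();print(s["position"],s["joints"],s["time"],s["gripper_force"]);print(M.round(3))
o=[]
for n in("scene","top"):
    _,c,im=snap(n,n+"1")
_,c,im=snap("wrist","w2");print(proj(c,(562,118,110)),proj(c,s["position"]+M[:,2]*127))
for n in("scene","top"):
    c=cam(n);print(n,proj(c,s["position"]+M[:,2]*127))
```

```text
[465.34166067 119.76059136 287.89165161] [ 0.16521837 -0.34419359 -0.62742517  0.77327674 -0.08096393  0.14235103] 6.4 110.00172257423401
[[-0.868 -0.002  0.497]
 [-0.001  1.     0.001]
 [-0.497  0.    -0.868]]
[317.83573702 211.71014962] [319.80647978 237.83953696]
scene [419.71147179 183.03481595]
top [181.49236912 254.71421799]
```

View pics/w2.png

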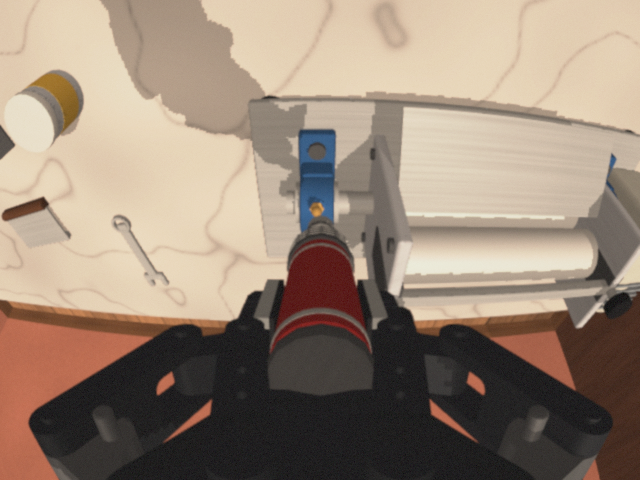

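The wrist view shows the gun held straight in the grip. The coupler is at about (320,230) and the bare nipple is just above it at (317,209). Next I'll look at enlarged crops from all three cameras.

Run:
```python
import cv2,numpy as np
o=[]
for n,(x,y) in(("w2",(285,180)),("scene1",(385,150)),("top1",(150,205))):
    im=cv2.imread(f"pics/{n}.png")[y:y+90,x:x+65];o.append(cv2.resize(im,(260,360),interpolation=3) )
cv2.imwrite("pics/c2.png",np.hstack(o))
```

```text
(no output)
```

View pics/c2.png

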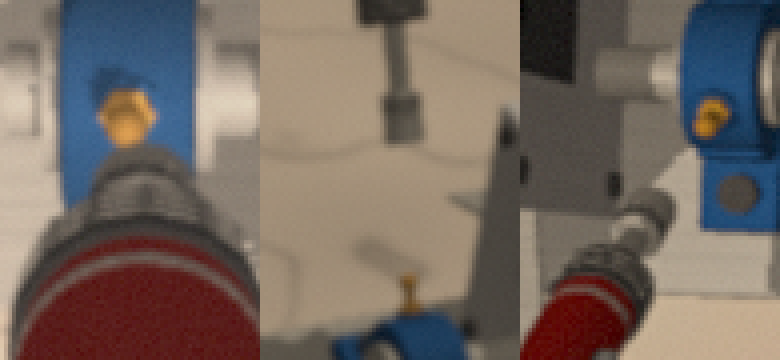

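The scene crop shows the mouth at about (421,185) and the nipple's top edge at (422,219). In the wrist crop the nipple is partly hidden behind the coupler at (316,209). I'll take two sideways wrist views to triangulate it.

>>> move_tool(increments={"moves": [[10, 0, -20, 0, 0, 0, 0], [10, 0, -20, 0, 0, 0, 0], [10, 0, 0, 0, 0, 0, 0], [10, 0, 0, 0, 0, 0, 0]]})

```text
time: 7.05
position: [468.6, 79.5, 290.8]
tcp_rot: [0.258, 0.0, 0.966, 0.0]
wrist_force: [-0.2, -0.6, -4.8]
grip_width: 29.9
gripper_force: 110.4
```

Create v.py:
```python
import sys,pickle
from h import *
s,c,im=snap("wrist",sys.argv[1]);pickle.dump((s,c),open(sys.argv[1]+".pkl","wb"))
p=proj(c,(562,118,110));x,y=int(p[0])-40,int(p[1])-40
m=brass(im[y:y+80,x:x+80]);n,l,st,ce=cv2.connectedComponentsWithStats(m);i=1+st[1:,4].argmax();print(s["position"],p,st[i],ce[i]+[x,y],(x,y))
cv2.imwrite(f"pics/{sys.argv[1]}c.png",cv2.resize(im[y+10:y+70,x+10:x+70],(400,400),interpolation=cv2.INTER_CUBIC))
```

```bash
python3 v.py a1
```

```text
[468.55841083  79.48140722 290.78890182] [360.92501624 200.26108467] [ 31  32  13  13 133] [357.67669173 197.81954887] (320, 160)
```

>>> move_tool(increments={"moves": [[10, 0, 36, 0, 0, 0, 0], [10, 0, 36, 0, 0, 0, 0], [10, 0, 0, 0, 0, 0, 0], [10, 0, 0, 0, 0, 0, 0]]})

```text
time: 7.6
position: [468.0, 151.7, 290.6]
tcp_rot: [0.258, -0.001, 0.966, 0.0]
wrist_force: [-0.3, -1.7, -4.0]
grip_width: 29.7
gripper_force: 111.5
```

```bash
python3 v.py a2; python3 -c "
import cv2,numpy as np;cv2.imwrite('pics/a12.png',np.hstack([cv2.imread('pics/a1c.png'),cv2.imread('pics/a2c.png')]))"
```

```text
[468.04072012 151.68706226 290.63034503] [282.87781946 200.57722437] [ 35  32  13  13 133] [282.65413534 197.9924812 ] (242, 160)
```

View pics/a12.png

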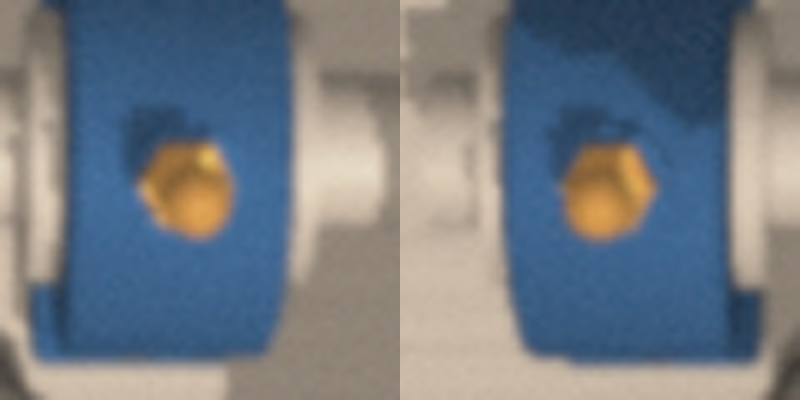

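Both wrist views show the nipple cleanly. The ball is at about (360.0,200.4) in the first and (281.6,200.6) in the second. The hexagon is up and to the left of it in the first view and up and to the right in the second.

Create t.py:
```python
import pickle
from h import *
(s1,c1),(s2,c2)=[pickle.load(open(f"a{i}.pkl","rb")) for i in(1,2)]
b,e=tri([c1,c2],[(360.0,200.4),(281.6,200.6)]);print("ball",b,e)
h,e=tri([c1,c2],[(357.4,197.8),(283.4,197.7)]);print("hex",h,e)
ax=np.array([-.5,0,.866]);print("tip",b+5*ax,"tip from hex", h+19.5*ax)
```

```bash
python3 t.py
```

Run:
```python
from h import *
cs,ct=cam("scene"),cam("top")
print(tri([cs,ct],[(421.8,219.8),(196.6,235.9)]),tri([cs,ct],[(421,185),(183,254)]))
```

```text
ball [561.06864532 116.9705118  111.23991402] [0.1, 0.1]
hex [572.11312481 116.62513405  93.75053878] [0.2, 0.2]
tip [558.56864532 116.9705118  115.56991402] tip from hex [562.36312481 116.62513405 110.63753878]
(array([564.11397119, 116.29698847, 108.12354391]), [1.3, 1.3]) (array([530.38591444, 120.47140622, 173.51398191]), [1.8, 1.8])
```

Run:
```python
import pickle
from h import *
for n in("a1","a2"):
    s,c=pickle.load(open(n+".pkl","rb"));M=R.from_quat(s["tcp_rot"],scalar_first=True).as_matrix();P=lambda q:proj(c,s["position"]+M@np.array(q,float)).round(1)
    im=cv2.imread(f"pics/{n}.png");print([tuple(int(k) for k in im[v,318:323].mean(0)) for v in range(204,250,2)])
    for L in(127,130,133):print(L,P((-10,0,L)),P((-10,0,L-26)),P((0,0,L)),"head",P((-18,0,L-22-22-24)),P((-18,0,L-62+22)), "head sides",P((0,-18,L-62)),P((0,18,L-62)))
    g=cv2.cvtColor(im,cv2.COLOR_BGR2GRAY).astype(int)
    for v in(222,226,232):print(v,g[v,295:346].tolist())
```

```text
[(168, 187, 204), (168, 187, 204), (172, 192, 210), (174, 193, 211), (173, 192, 210), (165, 184, 200), (108, 121, 131), (83, 91, 98), (76, 84, 91), (63, 68, 72), (101, 111, 120), (88, 96, 104), (76, 83, 91), (78, 86, 91), (85, 93, 102), (48, 51, 55), (56, 60, 64), (54, 59, 77), (30, 33, 92), (46, 52, 96), (85, 92, 108), (46, 51, 101), (27, 29, 94)]
127 [319.2 243.3] [319.1 254.4] [319.2 230.1] head [318.9 290.8] [319.  273.1] head sides [287.2 257.3] [350.6 257.4]
130 [319.2 242.2] [319.1 253. ] [319.2 229.1] head [318.9 288.7] [319.1 271.5] head sides [287.7 255.7] [350.2 255.7]
133 [319.2 241.1] [319.1 251.6] [319.2 228.1] head [318.9 286.7] [319.1 269.8] head sides [288.1 254. ] [349.8 254.1]
222 [175, 186, 190, 192, 191, 191, 196, 191, 193, 193, 192, 191, 184, 162, 131, 102, 90, 86, 85, 79, 71, 63, 65, 64, 70, 74, 69, 67, 63, 64, 65, 72, 72, 75, 81, 89, 109, 146, 171, 145, 110, 96, 96, 85, 76, 77, 79, 80, 81, 80, 83]
226 [172, 187, 195, 195, 196, 194, 196, 197, 196, 197, 194, 189, 159, 111, 79, 70, 83, 96, 107, 109, 112, 114, 114, 110, 103, 94, 92, 91, 99, 103, 111, 113, 109, 99,
[... 999 characters left out ...]
54. ] [349.8 254.1]
222 [79, 78, 78, 80, 79, 73, 69, 67, 67, 65, 89, 125, 137, 121, 106, 92, 88, 92, 89, 78, 71, 67, 61, 62, 65, 70, 70, 62, 65, 59, 60, 73, 80, 81, 81, 82, 94, 106, 125, 129, 123, 120, 120, 110, 103, 104, 93, 69, 54, 64, 93]
226 [181, 183, 183, 181, 182, 184, 183, 181, 182, 184, 182, 176, 152, 107, 73, 68, 76, 92, 100, 106, 107, 117, 118, 110, 102, 94, 91, 88, 94, 98, 104, 108, 104, 98, 87, 75, 82, 85, 93, 108, 87, 69, 63, 70, 89, 100, 91, 62, 45, 47, 53]
232 [188, 188, 189, 184, 182, 174, 166, 146, 121, 105, 93, 82, 71, 75, 80, 85, 89, 95, 95, 100, 104, 102, 101, 97, 94, 92, 90, 88, 88, 93, 93, 97, 91, 96, 96, 93, 87, 93, 90, 80, 77, 80, 86, 92, 101, 95, 81, 56, 51, 49, 55]
```

>>> move_tool(increments={"moves": [[10, 4, -18, 0, 0, 0, 0], [10, 3.8, -17.5, 0, 0, 0, 0], [10, 0, 0, 30, 0, 0, 0], [10, 0, 0, 25, 0, 0, 0], [10, 0, 0, 0, 0, 0, 0]]}, grip_force=110)

```text
time: 8.28
position: [487.6, 114.4, 236.7]
tcp_rot: [0.256, 0.001, 0.967, -0.001]
wrist_force: [-0.7, 0.2, -5.0]
grip_width: 30.2
gripper_force: 111.8
```

Create st.py:
```python
from h import *
s=probe_bus.observe();M=R.from_quat(s["tcp_rot"],scalar_first=True).as_matrix();p=s["position"]
u=np.array([-.868,0,-.497]);w=np.array([.497,0,-.868]);tip=np.array([560.7,116.8,113.]);d=tip-p
print(s["time"],p.round(1),"lat",round(d@u-.3,2),round(d[1]-.6,2),"gap tip-seat",round(d@w-116,1),"z",M[:,2].round(3),"F along",round(s["wrist_force"]@w,1),s["wrist_force"].round(1),s["gripper_force"])
```

```bash
python3 st.py
```

```text
8.275 [487.6 114.4 236.7] lat -2.3 1.85 gap tip-seat 27.7 z [ 0.494 -0.002 -0.869] F along 4.0 [-0.7  0.2 -5. ] 111.7656147480011
```

>>> move_tool(increments={"moves": [[10, 0, 0, 0, 0, 0, 0], [10, 0, 0, 0, 0, 0, 0]]})

```text
time: 8.52
position: [489.6, 115.7, 241.0]
tcp_rot: [0.259, 0.0, 0.966, 0.0]
wrist_force: [0.4, 0.1, -4.6]
grip_width: 30.0
gripper_force: 111.8
```

```bash
python3 st.py
```

Run:
```python
from h import *
o=[]
for n,(x,y) in(("wrist",(285,160)),("scene",(390,160)),("top",(155,205))):
    _,c,im=snap(n,n+"3");o.append(cv2.resize(im[y:y+90,x:x+65],(260,360),interpolation=3))
cv2.imwrite("pics/c3.png",np.hstack(o))
```

```text
8.525 [489.6 115.7 241. ] lat 1.58 0.53 gap tip-seat 30.4 z [ 0.501  0.    -0.865] F along 4.2 [ 0.4  0.1 -4.6] 111.76656246185303
```

View pics/c3.png

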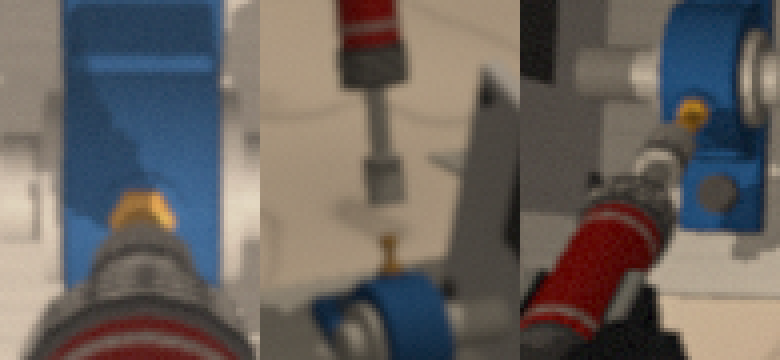

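The crops show the coupler in line with the nipple. In the wrist view both are centred at u ≈ 143, and in the scene view the tube's axis runs straight through the nipple at (390,240). I'll make a small correction and then a slow approach.

>>> move_tool(increments={"moves": [[10, 0.8, 0.4, 3, 0, 0.003, 0], [10, 0, 0, 4, 0, 0, 0], [10, 0, 0, 4, 0, 0, 0], [10, 0, 0, 3, 0, 0, 0], [10, 0, 0, 0, 0, 0, 0]]})

```text
time: 9.3
position: [495.1, 116.1, 226.3]
tcp_rot: [0.256, -0.0, 0.967, -0.0]
wrist_force: [-0.4, 0.4, -4.1]
grip_width: 30.0
gripper_force: 111.8
```

```bash
python3 st.py
```

```text
9.3 [495.1 116.1 226.3] lat -0.97 0.12 gap tip-seat 14.9 z [ 0.496  0.    -0.869] F along 3.4 [-0.4  0.4 -4.1] 111.76625847816467
```

>>> move_tool(increments={"moves": [[10, 0, 0, 0, 0, 0, 0], [10, 0, 0, 0, 0, 0, 0]]})

```text
time: 9.55
position: [495.3, 116.1, 227.0]
tcp_rot: [0.257, -0.0, 0.966, 0.0]
wrist_force: [0.9, -0.1, -4.4]
grip_width: 30.1
gripper_force: 111.8
```

```bash
python3 st.py
```

```text
9.55 [495.3 116.1 227. ] lat -0.36 0.09 gap tip-seat 15.4 z [ 0.497  0.    -0.868] F along 4.3 [ 0.9 -0.1 -4.4] 111.76653385162354
```

>>> move_tool(increments={"moves": [[10, 0, 0, 2, 0, 0, 0], [10, 0, 0, 2, 0, 0, 0], [10, 0, 0, 2, 0, 0, 0], [10, 0, 0, 2, 0, 0, 0], [10, 0, 0, 0, 0, 0, 0]]})

```text
time: 10.18
position: [499.6, 116.0, 220.4]
tcp_rot: [0.257, 0.0, 0.966, -0.0]
wrist_force: [-3.1, -0.3, 2.0]
grip_width: 30.1
gripper_force: 112.1
```

```bash
python3 st.py
```

```text
10.175 [499.6 116.  220.4] lat 0.09 0.18 gap tip-seat 7.6 z [ 0.497 -0.    -0.868] F along -3.3 [-3.1 -0.3  2. ] 112.0539915561676
```

>>> move_tool(increments={"moves": [[10, 0, 0, 1.5, 0, 0, 0], [10, 0, 0, 1.5, 0, 0, 0], [10, 0, 0, 1.5, 0, 0, 0], [10, 0, 0, 0, 0, 0, 0], [10, 0, 0, 0, 0, 0, 0]]})

```text
time: 10.8
position: [501.2, 115.9, 215.1]
tcp_rot: [0.256, -0.0, 0.967, -0.0]
wrist_force: [5.6, -0.6, -10.0]
grip_width: 30.1
gripper_force: 111.5
```

```bash
python3 st.py
```

```text
10.8 [501.2 115.9 215.1] lat -1.19 0.25 gap tip-seat 2.2 z [ 0.495 -0.    -0.869] F along 11.4 [  5.6  -0.6 -10. ] 111.52868628501892
```

It has snapped on: the axial force flipped to a pull. Now I'll push the pump home.

>>> move_tool(increments={"moves": [[10, 0, 0, 2, 0, 0, 0], [10, 0, 0, 2, 0, 0, 0], [10, 0, 0, 2, 0, 0, 0], [10, 0, 0, 2, 0, 0, 0], [10, 0, 0, 0, 0, 0, 0]]}, grip_force=120)

```text
time: 11.42
position: [505.3, 116.3, 210.4]
tcp_rot: [0.257, -0.0, 0.966, 0.0]
wrist_force: [-8.1, -2.1, 7.9]
grip_width: 29.8
gripper_force: 119.1
```

```bash
python3 st.py
```

```text
11.425 [505.3 116.3 210.4] lat 0.03 -0.07 gap tip-seat -3.9 z [ 0.497  0.    -0.868] F along -10.9 [-8.1 -2.1  7.9] 119.07229900360107
```

>>> move_tool(increments={"moves": [[10, 0, 0, 2, 0, 0, 0], [10, 0, 0, 2, 0, 0, 0], [10, 0, 0, 0, 0, 0, 0], [10, 0, 0, 0, 0, 0, 0]]}, grip_force=120)

```text
time: 11.92
position: [507.2, 116.3, 207.2]
tcp_rot: [0.257, -0.0, 0.966, 0.0]
wrist_force: [-10.1, -1.4, 7.2]
grip_width: 29.9
gripper_force: 119.2
```

```bash
python3 st.py
```

```text
11.925 [507.2 116.3 207.2] lat 0.07 -0.1 gap tip-seat -7.6 z [ 0.497  0.    -0.868] F along -11.2 [-10.1  -1.4   7.2] 119.21874761581421
```

>>> move_tool(increments={"moves": [[10, 0, 0, 2, 0, 0, 0], [10, 0, 0, 2, 0, 0, 0], [10, 0, 0, 0, 0, 0, 0], [10, 0, 0, 0, 0, 0, 0]]}, grip_force=120)

```text
time: 12.42
position: [509.1, 116.3, 203.9]
tcp_rot: [0.257, -0.0, 0.966, 0.0]
wrist_force: [-11.3, -1.1, 9.6]
grip_width: 29.9
gripper_force: 119.4
```

```bash
python3 st.py
```

```text
12.425 [509.1 116.3 203.9] lat 0.13 -0.1 gap tip-seat -11.4 z [ 0.497  0.    -0.868] F along -14.0 [-11.3  -1.1   9.6] 119.38268065452576
```

>>> move_tool(increments={"moves": [[10, 0, 0, 1, 0, 0, 0], [10, 0, 0, 1, 0, 0, 0], [10, 0, 0, 0, 0, 0, 0], [10, 0, 0, 0, 0, 0, 0]]}, grip_force=120)

```text
time: 12.92
position: [510.1, 116.3, 202.7]
tcp_rot: [0.257, -0.0, 0.966, 0.0]
wrist_force: [-14.9, -1.3, 14.8]
grip_width: 30.2
gripper_force: 120.5
```

```bash
python3 st.py
```

```text
12.925 [510.1 116.3 202.7] lat 0.35 -0.11 gap tip-seat -13.0 z [ 0.497  0.    -0.868] F along -20.3 [-14.9  -1.3  14.8] 120.48473954200745
```

>>> move_tool(increments={"moves": [[10, 0, 0, 1, 0, 0, 0], [10, 0, 0, 0, 0, 0, 0], [10, 0, 0, 0, 0, 0, 0], [10, 0, 0, 0, 0, 0, 0], [10, 0, 0, 0, 0, 0, 0]]}, grip_force=120)

```text
time: 13.55
position: [510.5, 116.4, 202.8]
tcp_rot: [0.258, -0.0, 0.966, 0.0]
wrist_force: [-20.6, -2.8, 20.0]
grip_width: 29.7
gripper_force: 121.4
```

```bash
python3 st.py
```

Run:
```python
from h import *
o=[]
for n,(x,y) in(("scene",(370,150)),("top",(140,190))):
    _,c,im=snap(n,n+"4");o.append(cv2.resize(im[y:y+90,x:x+90],(400,400),interpolation=3))
cv2.imwrite("pics/c4.png",np.hstack(o))
```

```text
13.55 [510.5 116.4 202.8] lat 0.78 -0.16 gap tip-seat -13.2 z [ 0.498  0.    -0.867] F along -27.6 [-20.6  -2.8  20. ] 121.40920400619507
```

View pics/c4.png

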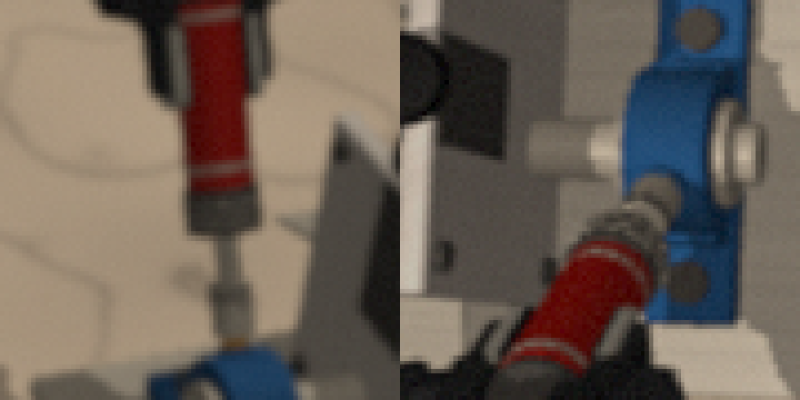

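The crop shows the coupler on the nipple at (235,340). The exposed tube has shortened from about 17 px to 12 px, which fits a full pump stroke, and the push is about 32 N against the stop.

```bash
python3 -c "
from workcell import env, cams, probe_bus
print(env.hand_in())"
```

```text
the job is handed in; nothing more can be done
None
```

I handed the job in at about 13.6 s: the gun is still gripped at about 120 N, the coupler is snapped onto the bare nipple in line with its tilt, and the pump is held at its stop with about 32 N; the tin, spanner and scraper were not touched. No verdict came back.

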